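# Clamp a specimen carrier up to the first slip of the clutch knob

## Robot

A 7-joint arm with a two-finger parallel gripper is mounted at the origin on the work surface. World frame = base frame: x ahead of the robot, y to its left, z up, the work surface at z = 0. Lengths are in m, angles in degrees, forces in N, time in s.
With the tool pointing down it reaches from about 0.425 to 1.025 m from the base axis. Payload 9.4 kg.
Tool frame: the origin (TCP) lies between the finger pads; the fingertips stand 17 mm ahead of it and the grasp point (between the pads) lies 2 mm behind it; z points along the fingers, y is the line along which they close (so a half turn about z gives the same grasp; the last joint's range is limited). The gripper opens to 85 mm and grips with 20 to 120 N. Pads are 22 mm wide; open, the fingers measure 114 mm over their backs; the gripper's body (76 mm by 85 mm) begins 54 mm behind the grasp point. The pads swing forward as they close: fully open they stand 13 mm farther back than shut.
Start: joints at [-79.509, 34.337, -0.143, 91.639, 0.103, 54.024, -4.572], TCP at [0.186, 0.701, 0.248] pointing down, gripper open.
Joint ranges: [-147.43, 147.43], [-19.82, 112.94], [-74.19, 73.91], [6.32, 146.72], [-59.91, 239.91], [6.04, 106.73], [-150.56, 150.56]. Speed limits (degrees/s): [127.2, 127.2, 172.46, 172.46, 180, 180, 180].

## Interface

Orientations are given as [roll, pitch, yaw] about the fixed x, y, z axes, in that order (R = Rz(yaw) Ry(pitch) Rx(roll)).
In Python, from rig import robot, vision gives the robot as it stands.
- The arm moves only by the tool carry_out, never from a script. Its argument "plan" is one flat list of numbers, 4 for each row, row after row: the shift along the tool's x, y, z in mm, then the turn about the tool's z in rad. A call has 1 to 5 rows; each row shifts and turns the commanded pose from where the row before left it, along the tool's axes as they then stand; what a row does not reach is not made up. A row lasts 1/12 s, in which the tool goes at most 41.7 mm and 7.16 degrees, less where a joint would pass 70% of its speed; a pose out of reach is approached as far as the arm can. A call with a gripper value outside its range is refused whole. "jaw" is the opening, from 0 (shut) to 1 (fully open), set as the call begins (left out, the last holds). The fingers move at their own pace and stop on an object; "squeeze" is the grip in N (left out, the last holds). Time passes only in rows, so rows that do not move let the fingers close. It gives the time, the measured TCP pose, the force, the opening and the grip force at its end, in the units of the state.
- robot.read_state(): the state, without advancing time (a new reading comes with each control period).
- vision.read_camera(name): name is "scene" or "side" or "wrist"; returns a dict with "img" (400x640x3 uint8, red, green, blue), "depth" (400x640 float32, m along the optical axis (not along the pixel's ray), 0 where there is no reading), "camera_matrix" (3x3 intrinsics, pixels), "k1" (the pictures are not rectified: a ray, as slopes to the right and down, at radius r is drawn at 1 + k1 r^2 times it, then the intrinsics apply), "xyz" and "attitude" of the camera in the world. Camera axes: x right, y down, z forward; pixel columns grow to the right and rows downward; lengths in m; the calibration is good to about 2 mm. A picture is of the moment at which its call begins.
- robot.finish_job(): hands the job in; it is judged then, once.
The state is a dict: "time": time; "joint_pos": joint angles; "qvel": joint speeds; "joint_torque": joint torques, N m; "position": TCP position; "ee_rot": TCP orientation; "contact_force": force on the tool from outside, world axes, zero at the start; "wrist_torque": the same for the moment, N m; "finger_gap": finger opening in m; "gripper_force": force on a finger pad.
Only numpy, scipy, OpenCV 4.12 (cv2) and the standard library are available. Lean on these libraries where they do the work, as an engineer would, in place of code of your own. Each camera call takes 0.05 s, during which the arm holds its last target. There are 200 camera calls.

## Task

Gently slide the loose specimen carrier along its channel, under the bridge of the bench clamp, until it is fully home against the back stop. Then turn the clamp's black clutch knob clockwise (seen from above) to clamp the carrier, and stop at the first slip: it must have slipped a little, but not by more than half a radian or so, counted over all your turns together. Let go, leave the carrier home and clamped, and leave the slide rack, the bottle and the spare carrier where they are.

Things in the scene. Friction and masses are not known exactly. Their poses are not given: they have to be found in the camera images.
- block_center (a point): Centre of the white block (26 mm along x, 24 wide, 30 tall) on the near end of the carrier in the clamp, 23 mm above the channel floor. Axes as the clamp's. Starts 20 to 42 mm short of home; home, it is at x = -85 mm in the frame of clamp_home and the strip meets the stop. Push it by the block's near face or hold it by the block.
- carrier: The loose carrier: a steel strip 123 mm long, 30 wide, 8 thick, 105 to 210 g with its block, lying in the channel along the clamp's x with about 1 mm of play each side. Origin on its underside, 85 mm further along x than the block's centre, 18.5 mm short of the strip's far end; home, the origin is at clamp_home.
- clamp_home (a point): Point on the channel floor under the knob's axis, 15 mm above the bench. x points along the channel, the way the carrier slides in; z up. Guides 7 mm high run from x = -60 to +24 mm, the stop's face is at x = 18.5 mm; the bridge is 30 mm along x, 84 wide, its top 35 mm above this point.
- clamp: The clamp, fixed to the bench: dark base plate 160 mm along x (from -125 to +35), 90 wide, 15 thick, with a grey bridge over its channel. Origin on the bench under the knob's axis, 15 mm under clamp_home; same axes.
- foot: Brass pressing foot, 18 mm across, under the bridge; origin at the centre of its lower face. It goes straight down only about 0.3 mm per radian of clockwise turning, so its height does not tell when it is tight.
- knob_grip (a point): Centre of the black clutch knob: an upright bar 40 mm long (its x), 12 thick (y), 24 tall, from 53 to 77 mm above clamp_home, on a 10 mm neck over a 29 mm ring. It turns about the vertical at one height. Clockwise from above closes the clamp: 1.1 to 2.5 rad, different each time, at about 0.03 N m until tight. Anticlockwise loosens.
- telltale_top (a point): Top of the 9 mm steel button in the knob's top, 78 mm above clamp_home; each radian of slip lifts it 1 mm for good. Clutch: once tight, the knob winds a spring (1 N m per rad) until at 0.25 N m the clutch slips; the torque then rises no more but stays while the knob is held. Let go, the knob springs back up to 0.25 rad; the clamp stays tight.
- slide_rack: Blue open rack of glass slides, 85 x 60 x 53 mm, standing on the bench to the left; a bystander. Origin under its centre.
- stain: Amber bottle with black cap, 48 mm across, 85 tall, standing to the right; a bystander. Origin under its centre.
- spare: Spare carrier like the one in the clamp, lying on the bench to the right; a bystander. Origin on its underside, 85 mm from the middle of its block along the strip.
Not all that is in view belongs to the job. Leave any orange or yellow look-alike of the carrier alone.

How it is judged:
By the outcome, as a careful person would: the job done as asked, in the order asked, and still so for the second after the job is handed in, with the robot touching nothing.
It also fails if it takes over 70 s, if anything falls off the work surface, if the arm or the gripper's body presses on something with over 40 N, if the wrist force passes 120 N, or if a joint passes its speed limit or range.

## Working session

There is one attempt and no reset: what is moved stays moved. The work goes in short steps, Python scripts to look and compute and a tool call to move; the robot and the scene stay as the last step left them, time stands still between calls to the robot, and variables do not carry over. Pictures are saved under pics/ and viewed, at most 10 in all, crops included, and the job is handed in when it is done.

Besides the shell and the picture viewer there is one more tool, called after "Call:" by a JSON object that holds its "api" and its "payload". carry_out: Moves the arm, as the interface text tells. Its arguments: {"type":"object","properties":{"plan":{"type":"array"},"jaw":{"type":"number"},"squeeze":{"type":"number"}},"required":["plan"]}

```bash
mkdir -p pics; ls; python3 - <<'E'
from rig import robot, vision
import cv2,numpy as np
s=robot.read_state();print(s)
ims=[]
for n in ["scene","side"]:
    c=vision.read_camera(n);np.savez(f"{n}0.npz",**c);cv2.imwrite(f"pics/{n}0.png",c["img"][:,:,::-1]);print(n,c["xyz"],c["attitude"],c["k1"],c["camera_matrix"])
E
```

```text
pics
{'time': 0.0, 'joint_pos': array([-79.50916796,  34.38559597,  -0.14684894,  91.67930819,
         0.10386027,  54.02490142,  -4.57081007]), 'qvel': array([-0.09255484,  0.04388015, -0.03648863, -0.02825096, -0.06053895,
        0.08537467, -0.03152909]), 'joint_torque': array([-3.93896789e-04, -7.76461959e+01,  1.56488635e+00, -2.57993191e+01,
        1.23797549e-02,  9.04718094e-03, -1.61136887e-05]), 'position': array([0.18613518, 0.70024686, 0.24741317]), 'ee_rot': array([-1.79910692e+02,  8.16434496e-03,  1.65120694e+02]), 'contact_force': array([ 0.03888049, -0.44971615,  0.38422588]), 'wrist_torque': array([-0.03643361, -0.0375073 ,  0.01866844]), 'gripper_force': 0.0, 'finger_gap': 0.08538368807114184}
scene [ 1.02262411 -0.34092891  0.92303433] [-145.56559927    0.7561971    52.89393042] -0.06027911909161701 [[439.96436571   0.         321.20430344]
 [  0.         439.96436571 199.88448764]
 [  0.           0.           1.        ]]
side [ 0.21325886 -0.79048256  0.86887053] [-131.12987539   -0.17702127  -22.1676414 ] -0.054127428340447634 [[448.49976626   0.         317.82193956]
 [  0.         448.49976626 200.92784834]
 [  0.           0.           1.        ]]
```

View pics/scene0.png

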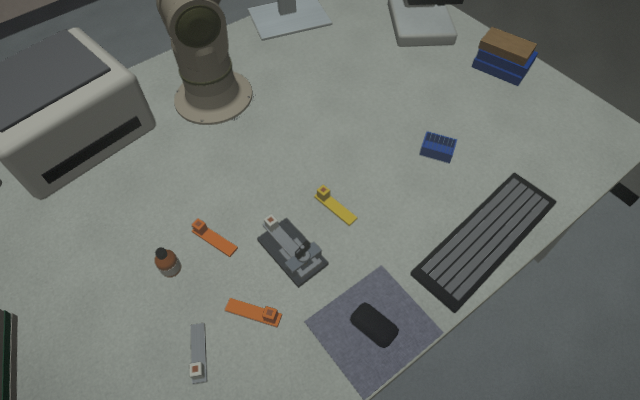

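View pics/side0.png

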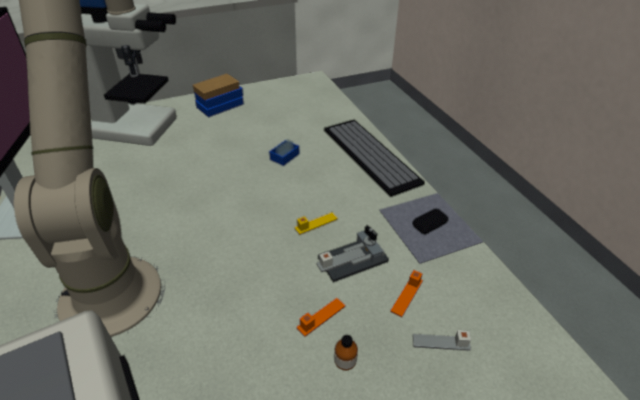

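The scene view shows the clamp at about (292,250): white block at (271,221), knob at (302,250). In the side view the block is at (326,259) and the knob at (370,236). The channel runs away from the robot and slightly to the right.

```bash
cat > h.py <<'E'
import numpy as np,cv2
from scipy.spatial.transform import Rotation as R
def rays(c,uv):
    k=c["camera_matrix"];d=np.array([float(c["k1"]),0,0,0])
    n=cv2.undistortPoints(np.asarray(uv,float).reshape(-1,1,2),k,d).reshape(-1,2)
    return np.c_[n,np.ones(len(n))]
def cloud(c):
    v,u=np.mgrid[0:400,0:640]
    r=rays(c,np.c_[u.ravel(),v.ravel()])*c["depth"].reshape(-1,1)
    return (r@R.from_euler('xyz',c["attitude"],degrees=True).as_matrix().T+c["xyz"]).reshape(400,640,3)
def onplane(c,uv,z):
    r=rays(c,uv)@R.from_euler('xyz',c["attitude"],degrees=True).as_matrix().T
    return c["xyz"]+r*((z-c["xyz"][2])/r[:,2])[:,None]
E
python3 - <<'E'
from h import *
np.set_printoptions(precision=4,suppress=True)
for n,roi in (("scene",(205,290,250,335)),("side",(220,285,310,395))):
    c=dict(np.load(n+"0.npz"));P=cloud(c);r0,r1,c0,c1=roi
    im=c["img"];hsv=cv2.cvtColor(im,cv2.COLOR_RGB2HSV)
    Q=P[r0:r1,c0:c1];z=Q[...,2];H=hsv[r0:r1,c0:c1]
    print(n,"table z",np.median(z[H[...,2]>120]),z.max())
    for nm,m in (("plate",(z>.008)&(z<.019)),("bridge",(z>.046)&(z<.054)),("knob",(z>.084)&(z<.1)),("white",(H[...,2]>170)&(H[...,1]<70)&(z>.048)&(z<.058)),("all",z>.006)):
        q=Q[m];
        if len(q)>4:
            b=cv2.minAreaRect((q[:,:2]*1000).astype(np.float32));print(nm,len(q),q.mean(0),b)
    s=im[r0:r1,c0:c1,::-1];cv2.imwrite(f"pics/{n}_crop.png",cv2.resize(s,None,fx=6,fy=6,interpolation=cv2.INTER_CUBIC))
E
```

```text
scene table z 0.0006541431714661705 0.9230343260124545
plate 1118 [ 0.5837 -0.117   0.015 ] ((581.6406860351562, -57.14404296875), (170.48683166503906, 204.39852905273438), 2.6668360233306885)
bridge 429 [ 0.6127 -0.1153  0.0505] ((573.2596435546875, -113.31233978271484), (153.00794982910156, 84.32469940185547), 2.000305414199829)
knob 108 [ 0.6349 -0.1123  0.0911] ((634.0068969726562, -111.70732116699219), (11.458817481994629, 38.730403900146484), 13.580680847167969)
all 2720 [ 0.5995 -0.1183  0.0411] ((727.2691040039062, -218.60235595703125), (181.6663360595703, 613.017822265625), 50.99516677856445)
side table z -0.00015555191800797896 0.8688705253513977
plate 852 [ 0.5713 -0.1214  0.0141] ((575.49072265625, -54.01312255859375), (177.53111267089844, 217.17544555664062), 2.8212804794311523)
bridge 306 [ 0.5966 -0.1204  0.0503] ((573.3943481445312, -130.22711181640625), (147.2506866455078, 83.79532623291016), 15.267142295837402)
knob 77 [ 0.6301 -0.1155  0.0901] ((630.3341674804688, -113.713623046875), (13.132553100585938, 38.981204986572266), 13.51331901550293)
all 2182 [ 0.5752 -0.1271  0.0398] ((387.6259765625, -350.20098876953125), (918.951171875, 229.2067108154297), 54.38960266113281)
```

View pics/scene_crop.png

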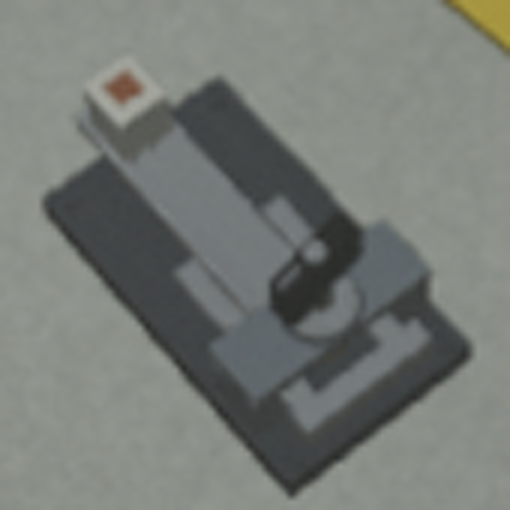

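The crop shows the clamp in plan: plate corners at crop (42,200), (220,78), (470,350), (292,495), the block top at (123,88), the telltale button at (315,248), and the knob bar roughly across the channel.

```bash
python3 - <<'E'
from h import *
np.set_printoptions(precision=4,suppress=True)
c=dict(np.load("scene0.npz"))
uv=np.array([(42,200),(220,78),(470,350),(292,495)])/6-.4+[250,205]
p=onplane(c,uv,.015);print(p)
a,b,d,e=p
for x in ((d-b),(e-a),(b-a),(d-e)): print(np.linalg.norm(x),np.degrees(np.arctan2(x[1],x[0])))
print("button",onplane(c,[np.array((315,248))/6-.4+[250,205]],.093),"block top",onplane(c,[np.array((123,88))/6-.4+[250,205]],.053))
for n,roi in (("scene",(205,290,250,335)),("side",(220,285,310,395))):
    c=dict(np.load(n+"0.npz"));P=cloud(c);r0,r1,c0,c1=roi
    Q=P[r0:r1,c0:c1]
    m=((abs(Q[...,2]-.0505)<.005)).astype(np.uint8)
    k,l,st,ce=cv2.connectedComponentsWithStats(m,connectivity=4)
    for i in range(1,k):
        if st[i,4]>25:
            q=Q[l==i];print(n,st[i,4],q.mean(0),cv2.minAreaRect((q[:,:2]*1000).astype(np.float32)))
    m=((abs(Q[...,2]-.015)<.003)).astype(np.uint8)
    q=Q[(m>0)&(abs(Q[...,0]-.59)<.12)&(abs(Q[...,1]+.12)<.08)];print(n,"plate",cv2.minAreaRect((q[:,:2]*1000).astype(np.float32)))
E
```

```text
[[ 0.5126 -0.1623  0.015 ]
 [ 0.5086 -0.074   0.015 ]
 [ 0.6673 -0.0679  0.015 ]
 [ 0.6743 -0.156   0.015 ]]
0.15878694432466614 2.2004778263877154
0.1618213039051152 2.216929597085906
0.08834253681714296 92.56689430718573
0.08836759788919937 94.53484727765498
button [[ 0.6324 -0.1107  0.093 ]] block top [[ 0.5109 -0.1178  0.053 ]]
scene 104 [ 0.5129 -0.118   0.0523] ((511.58819580078125, -117.19802856445312), (25.64777374267578, 27.41765022277832), 85.77175903320312)
scene 376 [ 0.6368 -0.1141  0.0505] ((633.3178100585938, -111.14912414550781), (31.758262634277344, 84.55509185791016), 2.7470335960388184)
scene plate ((586.0372314453125, -113.64199829101562), (166.96990966796875, 90.74606323242188), 2.651240110397339)
side 251 [ 0.6286 -0.12    0.0503] ((631.5450439453125, -113.82453918457031), (31.9136962890625, 84.02704620361328), 3.722949981689453)
side 94 [ 0.509  -0.1211  0.0516] ((509.5802307128906, -118.96138000488281), (27.253427505493164, 25.426572799682617), 1.8901481628417969)
side plate ((578.10986328125, -116.15729522705078), (176.64549255371094, 92.77991485595703), 2.8212804794311523)
```

Call:
{"api": "carry_out", "payload": {"plan": [-20,-13,0,0,-32.5,-21,0,0,-32.5,-21,0,0,-32.5,-21,0,0,-32.5,-21,0,0], "jaw": 0, "squeeze": 20}}

```text
time: 0.52
position: [0.3071, 0.5668, 0.2479]
ee_rot: [-180.0, 0.0, 165.1]
contact_force: [1.0, 0.1, 0.2]
finger_gap: 0.0255
gripper_force: 0.0
```

Call:
{"api": "carry_out", "payload": {"plan": [-32.5,-21,0,0,-32.5,-21,0,0,-32.5,-21,0,0,-32.5,-21,0,0,-32.5,-21,0,0]}}

```text
time: 0.93
position: [0.4373, 0.4235, 0.2481]
ee_rot: [-180.0, -0.0, 165.1]
contact_force: [0.3, -0.4, 0.0]
finger_gap: 0.0001
gripper_force: 0.0
```

Call:
{"api": "carry_out", "payload": {"plan": [-32.5,-21,0,0,-32.5,-21,0,0,-32.5,-21,0,0,-32.5,-21,0,0,-12,-8,0,0]}}

```text
time: 1.35
position: [0.5538, 0.2939, 0.2481]
ee_rot: [-179.9, 0.1, 164.8]
contact_force: [0.4, -0.8, 0.3]
finger_gap: 0.0004
gripper_force: 0.0
```

Call:
{"api": "carry_out", "payload": {"plan": [-2.5,-30,0,0,-2.5,-38,0,0,-2.5,-38,0,0,-2.5,-38,0,0,-2.5,-38,0,0]}}

```text
time: 1.77
position: [0.5144, 0.1192, 0.248]
ee_rot: [-180.0, -0.0, 165.1]
contact_force: [1.6, -0.6, -0.8]
finger_gap: -0.0004
gripper_force: 0.0
```

Call:
{"api": "carry_out", "payload": {"plan": [-2.5,-38,0,0,-2.5,-38,0,0,-2.5,-38,0,0,-2.5,-38,0,0,-2.5,-38,0,0]}}

```text
time: 2.18
position: [0.4778, -0.0676, 0.2483]
ee_rot: [180.0, -0.0, 165.1]
contact_force: [1.2, -0.4, 0.0]
finger_gap: -0.0001
gripper_force: 0.0
```

Call:
{"api": "carry_out", "payload": {"plan": [0.5,-14,0,0,1,-20,0,0,0.5,-20,0,-0.1,0,0,0,-0.1,0,0,0,-0.104]}}

```text
time: 2.6
position: [0.4622, -0.1189, 0.2482]
ee_rot: [-180.0, -0.0, -177.3]
contact_force: [-0.2, 0.2, 1.1]
finger_gap: 0.0
gripper_force: 0.0
```

Call:
{"api": "carry_out", "payload": {"plan": [0,0,30,0,0,0,35,0,0,0,25,0,0,0,10,0,0,0,0,0]}}

```text
time: 3.02
position: [0.4615, -0.1173, 0.1459]
ee_rot: [179.9, -0.3, -177.4]
contact_force: [-0.1, -0.7, 0.8]
finger_gap: -0.0002
gripper_force: 0.0
```

```bash
python3 - <<'E'
from h import *
from rig import robot,vision
np.set_printoptions(precision=4,suppress=True)
s=robot.read_state();print(s["position"],s["ee_rot"],s["contact_force"])
for n in("scene","side","wrist"):
    c=vision.read_camera(n);np.savez(n+"1.npz",**c);P=cloud(c);hsv=cv2.cvtColor(c["img"],cv2.COLOR_RGB2HSV)
    ok=(abs(P[...,0]-.59)<.14)&(abs(P[...,1]+.115)<.06)
    for nm,lo,hi in(("b",.047,.0545),("knob",.087,.097)):
        m=(ok&(P[...,2]>lo)&(P[...,2]<hi)).astype(np.uint8)
        k,l,st,ce=cv2.connectedComponentsWithStats(m,connectivity=4)
        for i in range(1,k):
            if st[i,4]>40:q=P[l==i];print(n,nm,st[i,4],q.mean(0),cv2.minAreaRect((q[:,:2]*1000).astype(np.float32)))
cv2.imwrite("pics/wrist1.png",c["img"][:,:,::-1])
E
```

```text
[ 0.4615 -0.1173  0.1459] [ 179.9408   -0.2609 -177.4408] [-0.0578 -0.7019  0.754 ]
scene b 90 [ 0.513  -0.1178  0.0522] ((511.3394775390625, -117.12432098388672), (27.586313247680664, 23.576675415039062), 5.175682544708252)
scene b 324 [ 0.6365 -0.1141  0.0504] ((633.7576293945312, -111.73124694824219), (30.298015594482422, 83.60511779785156), 3.0376570224761963)
scene knob 98 [ 0.6345 -0.1122  0.0918] ((633.8206787109375, -111.72156524658203), (12.249734878540039, 39.208953857421875), 13.489075660705566)
side b 220 [ 0.6285 -0.1198  0.0502] ((631.5330810546875, -114.2071533203125), (31.688823699951172, 85.30624389648438), 2.3253893852233887)
side b 84 [ 0.509  -0.1211  0.0517] ((509.04669189453125, -120.04713439941406), (25.990497589111328, 26.075138092041016), 2.6315338611602783)
side knob 62 [ 0.6306 -0.114   0.0908] ((631.5344848632812, -112.67666625976562), (13.014171600341797, 40.03404235839844), 13.059613227844238)
```

View pics/wrist1.png

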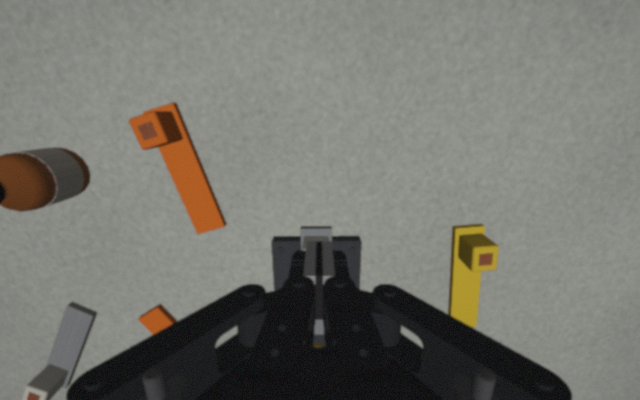

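The wrist view shows the carrier's near strip end at (316,232) and the fingers centred on the channel at about column 319. No bystander lies near the descent path, so I'm descending.

Call:
{"api": "carry_out", "payload": {"plan": [0,-3,20,0,0,0,30,0,0,0,28,0,0,0,15,0,0,0,6,0]}}

```text
time: 3.58
position: [0.4631, -0.1207, 0.0484]
ee_rot: [180.0, -0.0, -177.5]
contact_force: [0.3, -1.1, 0.5]
finger_gap: 0.0
gripper_force: 0.0
```

Call:
{"api": "carry_out", "payload": {"plan": [-6,0,0,0,-5,0,0,0,-4,0,0,0,-2,0,0,0,0,0,0,0]}}

```text
time: 4.0
position: [0.4813, -0.1201, 0.0504]
ee_rot: [-180.0, 0.2, -177.5]
contact_force: [0.1, -0.7, -0.2]
finger_gap: -0.0001
gripper_force: 0.0
```

Call:
{"api": "carry_out", "payload": {"plan": [-3,0,0,0,-3,0,0,0,-3,0,0,0,-3,0,0,0,-3,0,0,0]}}

```text
time: 4.42
position: [0.4947, -0.1194, 0.0493]
ee_rot: [180.0, -0.1, -177.5]
contact_force: [-2.2, 0.2, 2.1]
finger_gap: 0.0003
gripper_force: 0.9
```

Call:
{"api": "carry_out", "payload": {"plan": [-3,0,0,0,-3,0,0,0,-3,0,0,0,-3,0,0,0,-2,0,0,0]}}

```text
time: 4.83
position: [0.5096, -0.1187, 0.0492]
ee_rot: [-180.0, 0.0, -177.5]
contact_force: [-0.6, -0.1, -0.6]
finger_gap: 0.0
gripper_force: 0.4
```

Call:
{"api": "carry_out", "payload": {"plan": [-1.5,0,0,0,-1.5,0,0,0,-1,0,0,0,-1,0,0,0,-1,0,0,0]}}

```text
time: 5.25
position: [0.515, -0.1185, 0.0493]
ee_rot: [-180.0, 0.0, -177.5]
contact_force: [-0.4, -0.2, -0.8]
finger_gap: 0.0002
gripper_force: 0.3
```

Call:
{"api": "carry_out", "payload": {"plan": [-1,0,0,0,-1,0,0,0,-1,0,0,0,-1,0,0,0,-1,0,0,0]}}

```text
time: 5.67
position: [0.52, -0.1183, 0.0493]
ee_rot: [-180.0, 0.0, -177.5]
contact_force: [-1.1, 0.5, 0.1]
finger_gap: 0.0001
gripper_force: 0.4
```

Call:
{"api": "carry_out", "payload": {"plan": [-0.7,0,0,0,-0.7,0,0,0,-0.7,0,0,0,0,0,0,0]}}

```text
time: 6.0
position: [0.5221, -0.1182, 0.0493]
ee_rot: [-180.0, 0.0, -177.5]
contact_force: [-0.2, -0.5, -0.3]
finger_gap: 0.0002
gripper_force: 0.2
```

Call:
{"api": "carry_out", "payload": {"plan": [-0.6,0,0,0,-0.6,0,0,0,-0.6,0,0,0,0,0,0,0]}}

```text
time: 6.33
position: [0.524, -0.1181, 0.0493]
ee_rot: [-180.0, 0.0, -177.5]
contact_force: [-1.3, 0.2, 0.7]
finger_gap: -0.0004
gripper_force: 0.3
```

Call:
{"api": "carry_out", "payload": {"plan": [-0.6,0,0,0,-0.6,0,0,0,0,0,0,0]}}

```text
time: 6.58
position: [0.5242, -0.1181, 0.0493]
ee_rot: [180.0, -0.1, -177.5]
contact_force: [-3.5, 0.1, 3.1]
finger_gap: -0.0
gripper_force: 2.1
```

Call:
{"api": "carry_out", "payload": {"plan": [-0.6,0,0,0,-0.6,0,0,0,0,0,0,0]}}

```text
time: 6.83
position: [0.5242, -0.1181, 0.0492]
ee_rot: [180.0, -0.2, -177.5]
contact_force: [-7.4, -0.8, 6.0]
finger_gap: 0.0003
gripper_force: 3.6
```

```bash
python3 - <<'E'
from h import *
from rig import robot,vision
np.set_printoptions(precision=4,suppress=True)
s=robot.read_state();print(s["position"],s["ee_rot"],s["contact_force"])
for n in("scene","side"):
    c=vision.read_camera(n);P=cloud(c)
    ok=(abs(P[...,0]-.59)<.14)&(abs(P[...,1]+.115)<.06)
    for nm,lo,hi in(("b",.047,.0545),("knob",.087,.097)):
        m=(ok&(P[...,2]>lo)&(P[...,2]<hi)).astype(np.uint8)
        k,l,st,ce=cv2.connectedComponentsWithStats(m,connectivity=4)
        for i in range(1,k):
            if st[i,4]>40:q=P[l==i];print(n,nm,st[i,4],q.mean(0),cv2.minAreaRect((q[:,:2]*1000).astype(np.float32)))
E
```

```text
[ 0.5242 -0.1181  0.0492] [ 179.9863   -0.2013 -177.485 ] [-7.4165 -0.8026  5.9522]
scene b 136 [ 0.6357 -0.0843  0.0505] ((632.4896850585938, -88.40760040283203), (30.10053062438965, 39.6116943359375), 3.1738595962524414)
scene b 190 [ 0.6365 -0.1364  0.0503] ((634.4890747070312, -131.3849639892578), (30.630287170410156, 44.68684005737305), 3.520548105239868)
scene knob 50 [ 0.5285 -0.1449  0.0913] ((529.3257446289062, -144.95758056640625), (19.21579933166504, 30.200944900512695), 58.03098678588867)
scene knob 98 [ 0.6345 -0.1121  0.0918] ((633.7727661132812, -111.721435546875), (11.512587547302246, 38.48485565185547), 11.89450454711914)
side b 224 [ 0.6289 -0.1209  0.0503] ((630.8921508789062, -113.17820739746094), (31.372333526611328, 86.12149047851562), 4.738883972167969)
side knob 61 [ 0.6306 -0.1142  0.0909] ((631.9888305664062, -113.86990356445312), (12.885231018066406, 39.037288665771484), 15.876083374023438)
```

Call:
{"api": "carry_out", "payload": {"plan": [2,0,0,0,5,0,0,0,13,0,0,0,0,0,-20,0,0,0,-40,0]}}

```text
time: 7.35
position: [0.5043, -0.1185, 0.1068]
ee_rot: [179.9, -0.3, -177.4]
contact_force: [1.1, -0.8, 0.4]
finger_gap: 0.0002
gripper_force: 0.0
```

Call:
{"api": "carry_out", "payload": {"plan": [0,0,-40,0.12,0,0,-20,0.12,0,0,0,0.12,0,0,0,0.12,0,0,0,0.12], "jaw": 0.6}}

```text
time: 7.77
position: [0.507, -0.119, 0.1703]
ee_rot: [179.9, 0.2, 147.8]
contact_force: [-0.7, -0.5, -0.2]
finger_gap: 0.0512
gripper_force: 0.0
```

```bash
cat > m.py <<'E'
from h import *
from rig import robot,vision
np.set_printoptions(precision=4,suppress=True)
s=robot.read_state();print(s["position"],s["ee_rot"],s["contact_force"],s["wrist_torque"],s["joint_pos"])
for n in("scene","side"):
    c=vision.read_camera(n);P=cloud(c);np.savez(n+"2.npz",**c)
    ok=(abs(P[...,0]-.59)<.14)&(abs(P[...,1]+.115)<.06)
    for nm,lo,hi in(("b",.047,.0545),("knob",.087,.097)):
        m=(ok&(P[...,2]>lo)&(P[...,2]<hi)).astype(np.uint8)
        k,l,st,ce=cv2.connectedComponentsWithStats(m,connectivity=4)
        for i in range(1,k):
            if st[i,4]>40:q=P[l==i];print(n,nm,st[i,4],q.mean(0),cv2.minAreaRect((q[:,:2]*1000).astype(np.float32)))
E
python3 m.py
```

```text
[ 0.507  -0.119   0.1703] [179.9106   0.1774 147.8267] [-0.729  -0.5311 -0.2072] [0.0078 0.0396 0.0461] [  0.2445  27.1181   9.385  123.0609  -8.5172  30.2096  73.7996]
scene b 92 [ 0.5501 -0.1157  0.052 ] ((548.695068359375, -115.52977752685547), (27.7335205078125, 24.16158103942871), 2.0938093662261963)
scene b 132 [ 0.6356 -0.0835  0.0504] ((632.5220336914062, -85.59603881835938), (30.470460891723633, 31.772499084472656), 1.9578254222869873)
scene b 203 [ 0.6369 -0.1337  0.0506] ((635.3320922851562, -127.65885162353516), (31.100717544555664, 51.227561950683594), 1.6660526990890503)
scene knob 101 [ 0.6346 -0.1124  0.0916] ((633.50927734375, -111.84184265136719), (12.522261619567871, 39.11935806274414), 12.816189765930176)
side b 218 [ 0.6287 -0.1216  0.0501] ((630.6393432617188, -113.94207763671875), (31.831350326538086, 84.8482894897461), 4.290485858917236)
side b 77 [ 0.5455 -0.119   0.0516] ((546.0107421875, -118.51603698730469), (25.408700942993164, 25.31352996826172), 2.1281111240386963)
side knob 66 [ 0.63   -0.1145  0.0911] ((630.2145385742188, -112.89559173583984), (13.256129264831543, 40.32482147216797), 13.569337844848633)
```

Call:
{"api": "carry_out", "payload": {"plan": [-20,14,0,0,-30,21,0,0,-30,21,0,0,-22,16,0,0,0,0,0,0.11], "jaw": 0.45}}

```text
time: 8.28
position: [0.6367, -0.1105, 0.1691]
ee_rot: [179.8, 0.2, 142.3]
contact_force: [0.4, -0.2, -0.0]
finger_gap: 0.0383
gripper_force: 0.0
```

Call:
{"api": "carry_out", "payload": {"plan": [0,0,0,0.12,0,0,0,0.12,0,0,0,0.12,0,0,0,0.12,0,0,0,0.12]}}

```text
time: 8.7
position: [0.6309, -0.1117, 0.169]
ee_rot: [180.0, 0.0, 107.4]
contact_force: [-0.8, -0.8, 0.3]
finger_gap: 0.0385
gripper_force: 0.0
```

Call:
{"api": "carry_out", "payload": {"plan": [0,0,20,0.07,0,0,25,0,0,0,10,0,0,0,0,0]}}

```text
time: 9.03
position: [0.6295, -0.1111, 0.1118]
ee_rot: [-179.8, -0.1, 103.7]
contact_force: [-0.5, -0.4, -0.7]
finger_gap: 0.0383
gripper_force: 0.0
```

```bash
python3 - <<'E'
from h import *
from rig import robot,vision
s=robot.read_state();print(s["position"],s["ee_rot"],s["finger_gap"],s["joint_pos"])
a=[cv2.resize(vision.read_camera(n)["img"][y:y+100,x:x+130],None,fx=3,fy=3,interpolation=cv2.INTER_CUBIC) for n,y,x in(("scene",190,240),("side",180,305))]
c=vision.read_camera("wrist")["img"][200:400,190:450]
b=cv2.resize(c,(390,300))
cv2.imwrite("pics/mix.png",np.hstack([np.vstack(a)[:600],np.vstack([b,b*0])])[:600,:,::-1])
E
```

```text
[ 0.62946554 -0.11114028  0.11175637] [-1.79772941e+02 -8.34380712e-02  1.03671487e+02] 0.03832678479007916 [ -7.97213902  39.67725521  20.0938695  110.06796721 -22.83252756
  34.40515761  40.63493657]
```

View pics/mix.png

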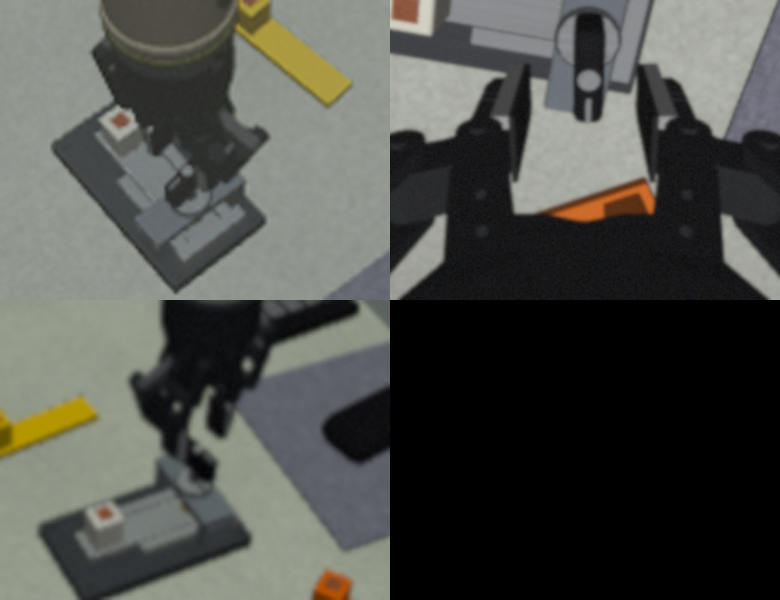

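The mixed view shows the carrier at home with its strip under the bridge. The wrist crop has the knob bar centred between the open fingers, at about (588,70) with the fingers at 515 and 655. I'm descending and gripping.

Call:
{"api": "carry_out", "payload": {"plan": [-2,2,10,0,0,0,10,0,0,0,7,0,0,0,3,0,0,0,0,0]}}

```text
time: 9.6
position: [0.6326, -0.113, 0.0832]
ee_rot: [-179.9, -0.0, 103.5]
contact_force: [0.2, -0.2, -0.5]
finger_gap: 0.0386
gripper_force: 0.0
```

Call:
{"api": "carry_out", "payload": {"plan": [0,0,0,0,0,0,0,0,0,0,0,0,0,0,0,0,0,0,0,0], "jaw": 0, "squeeze": 50}}

```text
time: 10.02
position: [0.6333, -0.1131, 0.0847]
ee_rot: [180.0, 0.0, 103.5]
contact_force: [-0.4, -0.0, 2.5]
finger_gap: 0.0108
gripper_force: 52.1
```

```bash
python3 - <<'E'
from h import *
from rig import robot
np.set_printoptions(precision=3,suppress=True)
s=robot.read_state();print(s)
E
```

```text
{'time': 10.0167, 'joint_pos': array([ -6.849,  41.857,  18.651, 110.356, -24.054,  31.56 ,  41.54 ]), 'qvel': array([-0.015, -0.02 , -0.121, -0.076, -0.017, -0.017, -0.038]), 'joint_torque': array([ -0.291, -73.442,   7.783, -15.336,  -0.083,  -0.112,   0.01 ]), 'position': array([ 0.633, -0.113,  0.085]), 'ee_rot': array([179.974,   0.014, 103.46 ]), 'contact_force': array([-0.392, -0.012,  2.49 ]), 'wrist_torque': array([-0.033,  0.158,  0.075]), 'gripper_force': 52.05791115760803, 'finger_gap': 0.010760411233298595}
```

Call:
{"api": "carry_out", "payload": {"plan": [0,0,0,0.05,0,0,0,0.1,0,0,0,0.1,0,0,0,0.1,0,0,0,0.05]}}

```text
time: 10.43
position: [0.633, -0.1132, 0.0846]
ee_rot: [-180.0, 0.0, 80.2]
contact_force: [-1.7, -0.1, 3.6]
finger_gap: 0.011
gripper_force: 52.4
```

```bash
cat > t.py <<'E'
from h import *
from rig import robot
np.set_printoptions(precision=3,suppress=True)
s=robot.read_state();print(s["time"],s["position"],s["ee_rot"],s["contact_force"],s["wrist_torque"],"j",s["joint_pos"],"tau7",s["joint_torque"][6],"g",s["finger_gap"],"turned",np.radians(103.46-s["ee_rot"][2]))
E
python3 t.py
```

```text
10.4333 [ 0.633 -0.113  0.085] [-179.999    0.011   80.232] [-1.688 -0.108  3.621] [-0.044  0.397  0.007] j [-10.704  43.017  24.96  110.629 -31.668  33.231  25.615] tau7 0.06044626934453845 g 0.011025612221054899 turned 0.405407511592391
```

Call:
{"api": "carry_out", "payload": {"plan": [0,0,0,0.1,0,0,0,0.1,0,0,0,0.1,0,0,0,0.1,0,0,0,0]}}

```text
time: 10.85
position: [0.6328, -0.1131, 0.0846]
ee_rot: [-180.0, 0.0, 57.3]
contact_force: [-2.7, 0.3, 5.7]
finger_gap: 0.0112
gripper_force: 52.8
```

```bash
python3 t.py
```

```text
10.85 [ 0.633 -0.113  0.085] [-179.979    0.033   57.348] [-2.741  0.262  5.671] [ 0.2   0.74 -0.01] j [-14.4    44.524  31.225 110.882 -38.721  35.489   9.472] tau7 -1.378459520637989 g 0.011163734643299233 turned 0.8047997793644742
```

Call:
{"api": "carry_out", "payload": {"plan": [0,0,0,0.1,0,0,0,0.1,0,0,0,0.1,0,0,0,0]}}

```text
time: 11.18
position: [0.6326, -0.1129, 0.0845]
ee_rot: [-180.0, 0.0, 40.2]
contact_force: [-4.9, 2.1, 6.6]
finger_gap: 0.011
gripper_force: 52.9
```

```bash
python3 t.py
```

```text
11.1833 [ 0.633 -0.113  0.085] [-179.955    0.041   40.199] [-4.921  2.097  6.64 ] [0.265 0.898 0.015] j [-17.017  45.892  35.867 111.06  -43.624  37.57   -3.009] tau7 -1.3049740344285965 g 0.011011037766835804 turned 1.1041091847722302
```

Call:
{"api": "carry_out", "payload": {"plan": [0,0,0,0.08,0,0,0,0.07,0,0,0,0]}}

```text
time: 11.43
position: [0.6325, -0.1129, 0.0846]
ee_rot: [-179.9, 0.0, 31.7]
contact_force: [-4.3, 1.9, 6.6]
finger_gap: 0.0113
gripper_force: 52.9
```

```bash
python3 t.py
```

```text
11.4333 [ 0.632 -0.113  0.085] [-179.944    0.044   31.709] [-4.288  1.864  6.581] [0.31  0.89  0.038] j [-18.251  46.638  38.134 111.141 -45.906  38.709  -9.333] tau7 -0.9457121416926384 g 0.011287683193570463 turned 1.2522833748455855
```

Call:
{"api": "carry_out", "payload": {"plan": [0,0,0,0.08,0,0,0,0.07,0,0,0,0]}}

```text
time: 11.68
position: [0.6325, -0.1127, 0.0845]
ee_rot: [-179.9, 0.1, 23.1]
contact_force: [-3.9, 1.5, 6.6]
finger_gap: 0.0109
gripper_force: 53.0
```

```bash
python3 t.py
```

```text
11.6833 [ 0.632 -0.113  0.085] [-179.936    0.051   23.115] [-3.858  1.5    6.593] [0.304 1.033 0.058] j [-19.462  47.445  40.407 111.218 -48.117  39.932 -15.84 ] tau7 -0.9605362638831139 g 0.010893660136281753 turned 1.402288663976757
```

Call:
{"api": "carry_out", "payload": {"plan": [0,0,0,0.06,0,0,0,0.06,0,0,0,0]}}

```text
time: 11.93
position: [0.6324, -0.1126, 0.0845]
ee_rot: [-179.9, 0.1, 16.3]
contact_force: [-5.1, 1.6, 6.3]
finger_gap: 0.0109
gripper_force: 53.0
```

```bash
python3 t.py
```

```text
11.9333 [ 0.632 -0.113  0.085] [-179.928    0.059   16.281] [-5.074  1.583  6.298] [0.368 1.015 0.051] j [-20.389  48.118  42.19  111.277 -49.797  40.951 -21.093] tau7 -0.8187155798077583 g 0.010939781011954869 turned 1.5215562906250375
```

Call:
{"api": "carry_out", "payload": {"plan": [0,0,0,0.08,0,0,0,0.07,0,0,0,0]}}

```text
time: 12.18
position: [0.6324, -0.1125, 0.0845]
ee_rot: [-179.9, 0.1, 7.7]
contact_force: [-5.5, 2.6, 8.0]
finger_gap: 0.0106
gripper_force: 53.1
```

```bash
python3 t.py
```

```text
12.1833 [ 0.632 -0.113  0.085] [-179.929    0.073    7.651] [-5.463  2.622  7.963] [0.539 1.066 0.011] j [-21.52   49.012  44.42  111.345 -51.826  42.29  -27.824] tau7 -0.9887591376900673 g 0.010588838126151445 turned 1.672183817751633
```

Call:
{"api": "carry_out", "payload": {"plan": [0,0,0,0.08,0,0,0,0.07,0,0,0,0]}}

```text
time: 12.43
position: [0.6324, -0.1124, 0.0846]
ee_rot: [-179.9, 0.1, -0.9]
contact_force: [-5.2, 3.2, 8.4]
finger_gap: 0.0106
gripper_force: 53.1
```

```bash
python3 t.py
```

```text
12.4333 [ 0.632 -0.112  0.085] [-179.931    0.088   -0.924] [-5.193  3.234  8.361] [0.586 1.091 0.094] j [-22.517  49.87   46.446 111.406 -53.602  43.578 -34.742] tau7 -1.1319074034690857 g 0.010576005265674352 turned 1.8218446524850926
```

Call:
{"api": "carry_out", "payload": {"plan": [0,0,0,0.05,0,0,0,0.05,0,0,0,0]}}

```text
time: 12.68
position: [0.6324, -0.1124, 0.0846]
ee_rot: [-179.9, 0.1, -6.6]
contact_force: [-4.3, 2.1, 7.7]
finger_gap: 0.0108
gripper_force: 53.1
```

```bash
python3 t.py
```

```text
12.6833 [ 0.632 -0.112  0.085] [-179.93     0.094   -6.564] [-4.277  2.133  7.7  ] [0.602 1.029 0.244] j [-23.05   50.367  47.561 111.433 -54.564  44.32  -39.491] tau7 -0.9495529532432556 g 0.010799087587813491 turned 1.9202800305702639
```

Call:
{"api": "carry_out", "payload": {"plan": [0,0,0,0.05,0,0,0,0.05,0,0,0,0]}}

```text
time: 12.93
position: [0.6324, -0.1123, 0.0846]
ee_rot: [-179.9, 0.1, -12.3]
contact_force: [-5.1, 2.6, 7.5]
finger_gap: 0.011
gripper_force: 53.1
```

```bash
python3 t.py
```

```text
12.9333 [ 0.632 -0.112  0.085] [-179.93     0.104  -12.292] [-5.065  2.64   7.46 ] [0.592 1.085 0.315] j [-23.512  50.814  48.542 111.459 -55.393  44.989 -44.452] tau7 -0.9893853217363358 g 0.011027396929881625 turned 2.0202470420525778
```

Call:
{"api": "carry_out", "payload": {"plan": [0,0,0,0.04,0,0,0,0.04,0,0,0,0]}}

```text
time: 13.18
position: [0.6324, -0.1122, 0.0845]
ee_rot: [-179.9, 0.1, -16.8]
contact_force: [-4.6, 3.6, 7.9]
finger_gap: 0.0107
gripper_force: 53.2
```

```bash
python3 t.py
```

```text
13.1833 [ 0.632 -0.112  0.085] [-179.932    0.115  -16.835] [-4.628  3.584  7.868] [0.594 1.036 0.293] j [-23.82   51.124  49.201 111.479 -55.945  45.449 -48.486] tau7 -0.8563481457531452 g 0.010697401347146026 turned 2.099536291438752
```

Call:
{"api": "carry_out", "payload": {"plan": [0,0,0,0.04,0,0,0,0.04,0,0,0,0.02,0,0,0,0]}}

```text
time: 13.52
position: [0.6325, -0.1121, 0.0846]
ee_rot: [-179.9, 0.1, -22.5]
contact_force: [-4.8, 3.5, 6.6]
finger_gap: 0.0112
gripper_force: 53.2
```

```bash
python3 t.py
```

```text
13.5167 [ 0.632 -0.112  0.085] [-179.934    0.118  -22.502] [-4.776  3.53   6.618] [0.653 1.06  0.199] j [-24.139  51.453  49.896 111.493 -56.524  45.94  -53.623] tau7 -0.6315214745700359 g 0.011247128359064048 turned 2.198444094812141
```

Torque has levelled off at about 0.25 N m, so the clutch slipped by roughly 0.2 rad. Releasing now.

Call:
{"api": "carry_out", "payload": {"plan": [0,0,0,0,0,0,0,0,0,0,0,0,0,0,0,0,0,0,0,0], "jaw": 0.45}}

```text
time: 13.93
position: [0.6334, -0.1132, 0.0843]
ee_rot: [180.0, -0.0, -22.6]
contact_force: [0.5, -0.3, -0.1]
finger_gap: 0.0384
gripper_force: 0.0
```

Call:
{"api": "carry_out", "payload": {"plan": [0,0,-8,0,0,0,-20,0,0,0,-35,0,0,0,-40,0,0,0,-40,0]}}

```text
time: 14.35
position: [0.6326, -0.1133, 0.229]
ee_rot: [179.9, 0.1, -22.6]
contact_force: [2.2, 0.6, 0.4]
finger_gap: 0.0385
gripper_force: 0.0
```

```bash
python3 m.py; python3 t.py; python3 - <<'E'
from h import *
for n in("scene","side"):
    o=[]
    for k in "02":
        c=dict(np.load(n+k+".npz"));P=cloud(c);g=c["img"].astype(int)
        m=(abs(P[...,0]-.632)<.03)&(abs(P[...,1]+.1125)<.03)&(P[...,2]>.085)&(P[...,2]<.1)&(g.sum(2)>240)
        o.append((m.sum(),P[m].mean(0).round(4) if m.any() else None))
    print(n,o)
E
```

```text
[ 0.6326 -0.1133  0.229 ] [179.9365   0.0593 -22.629 ] [2.2261 0.5958 0.3906] [-0.0627 -0.0742  0.0216] [-29.7987  43.1194  60.5525 106.2102 -44.3353  58.2582 -62.8994]
scene b 81 [ 0.5499 -0.1161  0.0522] ((548.4904174804688, -115.54485321044922), (25.858396530151367, 26.528526306152344), 87.21442413330078)
scene b 149 [ 0.6339 -0.0843  0.0503] ((632.2970581054688, -87.405029296875), (30.956506729125977, 34.95878982543945), 1.140972375869751)
scene b 202 [ 0.6359 -0.1358  0.0503] ((634.4585571289062, -131.13417053222656), (30.90037727355957, 44.55081558227539), 4.3280534744262695)
scene knob 97 [ 0.6351 -0.1119  0.0918] ((633.9080200195312, -111.40396118164062), (12.171298027038574, 39.91767883300781), 80.22956085205078)
side b 203 [ 0.6292 -0.1237  0.0502] ((631.5588989257812, -114.02719116210938), (31.52167510986328, 84.31002044677734), 2.803865909576416)
side b 77 [ 0.5452 -0.1189  0.0518] ((545.9846801757812, -118.12689208984375), (25.557348251342773, 25.388023376464844), 89.81098937988281)
side knob 67 [ 0.6308 -0.1144  0.0911] ((630.8624267578125, -113.602294921875), (14.284455299377441, 38.67626953125), 85.18611145019531)
14.45 [ 0.635 -0.115  0.234] [-179.932   -0.502  -22.634] [ 0.274 -0.422 -0.536] [-0.086 -0.028 -0.008] j [-29.839  42.816  60.827 105.973 -44.36   58.228 -62.872] tau7 -0.6068582274019718 g 0.03849205376639347 turned 2.2007546157919853
scene [(np.int64(23), array([ 0.6333, -0.1129,  0.0928])), (np.int64(21), array([ 0.6301, -0.1111,  0.093 ]))]
side [(np.int64(19), array([ 0.6305, -0.1075,  0.0918])), (np.int64(21), array([ 0.6325, -0.1109,  0.0917]))]
```

The knob sprang back about 0.26 rad, which is the full wind-up, so the clutch did reach its slip torque. The carrier is still home and the gripper is clear, so I'm handing in.

```bash
python3 -c "
from rig import robot;print(robot.finish_job())"
```

```text
the job is handed in; nothing more can be done
None
```

The carrier is home against the stop and clamped, the clutch slipped by about 0.2 rad (estimated from wrist torque, not read from the telltale), the gripper is clear, and the job is handed in at about 14.5 s; I did not re-measure the rack, bottle and spare carrier, but nothing was moved near them.

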